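Clip the paint-cure sensor onto the bracket's bare tab

TASK

Squeeze the broad sensor clip open, take it off the parking rail and release it well down on the middle of the bare steel tab of the freshly painted bracket, so that it grips the tab, standing upright, and is let go. Leave the narrow plain clip where it is on the rail and do not shove the bracket about.

Things in the scene. Friction and masses are not known exactly. Their poses are not given: they have to be found in the camera images.
- clip_grip (a point): Centre of the two handles of the loose sensor clip (80 g), astride a rail 5 mm thick, 75 mm high. z up, x along hinge and rail, y: squeeze line. Steel handles 26 mm wide (x) lean out, tops 13 mm above this point, 52 mm over the outside. Below this point: hinge 32 mm, in a grey block 46x16x20 mm (x,y,z) that rests on the edge when fully down; jaw tips 77 mm. Frame is one lever's: leans 0.3 rad when squeezed.
- clip_jaw (a joint): Opening angle of the sensor clip (rad), sprung shut: 0 gripping a 5 mm edge such as the rail or the tab, -0.11 shut on nothing, 0.60 squeezed to its stop. At the stop the handles stand parallel, 24 mm over the outside, and the clip can be carried so: it takes about 10 N, hold with 20 to 40 N. The jaw pads (12 mm high, at the tips) are then about 30 mm apart.
- tab (a point): Middle of the top edge of the bare steel tab of the black bracket, 95 mm above the table. Tab 50 mm long (x), 5 mm thick (y), 35 mm high, rising from the middle of an upright black plate 110 mm long, 60 mm high; loose, 1.2 kg, base 130x90 mm. z up. The clip may sit either way round. The other black bracket, with two rounded prongs and no tab, is a bystander.
- plain_clip_grip (a point): Centre of the handles of the plain clip, a bystander on the same rail about 100 mm from the sensor clip: same height and form but only 14 mm wide and without the long grey block. Axes as the sensor clip's.
There are look-alikes about, which are no part of the job. Leave any red look-alike of the part that bears clip_grip alone. Leave any turquoise look-alike of the part that bears tab alone.

How it is judged:
By the outcome, as a careful person would: the job done as asked, in the order asked, and still so for the second after the job is handed in, with the robot touching nothing.
It also fails if it takes over 35 s, if anything falls off the work surface, if the arm or the gripper's body presses on something with over 40 N, if the wrist force passes 120 N, or if a joint passes its speed limit or range.

ROBOT

A 6-joint arm with a two-finger parallel gripper is mounted at the origin on the work surface. World frame = base frame: x ahead of the robot, y to its left, z up, the work surface at z = 0. Lengths are in m, angles in degrees, forces in N, time in s.
With the tool pointing down it reaches from about 0.25 to 0.725 m from the base axis. Payload 9.7 kg.
Tool frame: the origin (TCP) lies midway between the tips of the shut fingers; the grasp point (between the pads) lies 19 mm behind it; z points along the fingers, y is the line along which they close (so a half turn about z gives the same grasp; the last joint's range is limited). The gripper opens to 85 mm and grips with 20 to 120 N. Pads are 22 mm wide; open, the fingers measure 114 mm over their backs; the gripper's body (76 mm by 85 mm) begins 54 mm behind the grasp point. The pads swing forward as they close: fully open they stand 13 mm farther back than shut.
Start: joints at [69.958, 4.979, 10.078, 95.1, 0, 90], TCP at [0.188, 0.517, 0.231] pointing down, gripper open.
Joint ranges: [-179.16, 179.16], [-48.56, 103.87], [-65.8, 70.77], [-126.05, 130.52], [-82.76, 87.17], [-180, 180]. Speed limits (degrees/s): [127.2, 127.2, 147.25, 180, 180, 180].

INTERFACE

Orientations are given as [roll, pitch, yaw] about the fixed x, y, z axes, in that order (R = Rz(yaw) Ry(pitch) Rx(roll)).
In Python, from workcell import bot gives the robot as it stands.
- The arm moves only by the shell command python3 -m crank 'ROWS' [FORCE]. ROWS is JSON, a list of rows, each an object with "gripper": the finger opening in mm, from 0 to 85.4; "travel": the shift along the tool's x, y, z in mm, a list of three; "twist": the turn, a rotation vector about the tool's x, y, z in rad, a list of three. In form: [{"gripper": gripper, "travel": [tx, ty, tz], "twist": [rx, ry, rz]}, ...]. A call has 1 to 12 rows; each row shifts and turns the commanded pose from where the row before left it, along the tool's axes as they then stand; what a row does not reach is not made up. A row lasts 1/8 s, in which the tool goes at most 62.5 mm and 10.7 degrees, less where a joint would pass 70% of its speed; a pose out of reach is approached as far as the arm can. A call is refused whole if a number of a shift passes 62.5 or a number of a turn 0.188, either way. A call with a gripper value outside its range is refused whole. The fingers move at their own pace and stop on an object; FORCE is the grip in N (left out, the last holds). Time passes only in rows, so rows that do not move let the fingers close. It gives the time, the measured TCP pose, the force, the opening and the grip force at its end, in the units of the state.
- bot.get_obs(): the state, without advancing time (a new reading comes with each control period).
- bot.camera(name): name is "scene" or "top" or "wrist"; returns the picture (480x640x3 uint8, red, green, blue); there is no depth.
- bot.calibration(name): a dict with "vfov" (degrees; the focal length in pixels is half the picture's height over the tangent of half this angle, whatever the lens; pixels are square), "cx", "cy" (the principal point, pixels), "k1" (the pictures are not rectified: a ray, as slopes to the right and down, at radius r is drawn at 1 + k1 r^2 times it, then the intrinsics apply), "camera_from_world" (4x4, takes a point from world to camera coordinates). Camera axes: x right, y down, z forward; pixel columns grow to the right and rows downward; lengths in m; the calibration is good to about 2 mm. A picture is of the moment at which its call begins: read the wrist's pose just before it. calibration takes no time and is no camera call; for the wrist camera it gives the pose at the moment of the call.
- bot.job_done(): hands the job in; it is judged then, once.
The state is a dict: "time": time; "q": joint angles; "qd": joint speeds; "joint_efforts": joint torques, N m; "ee_pos": TCP position; "tcp_rot": TCP orientation; "wrist_force": force on the tool from outside, world axes, zero at the start; "torque": the same for the moment, N m; "opening": finger opening in m; "grasp_force": force on a finger pad.
Only numpy, scipy, OpenCV 4.12 (cv2) and the standard library are available. Lean on these libraries where they do the work, as an engineer would, in place of code of your own. Each camera call takes 0.05 s, during which the arm holds its last target. There are 200 camera calls.

## Working session

There is one attempt and no reset: what is moved stays moved. The work goes in short steps, Python scripts to look and compute and a shell command to move; the robot and the scene stay as the last step left them, time stands still between calls to the robot, and variables do not carry over. Pictures are saved under pics/ and viewed, at most 10 in all, crops included, and the job is handed in when it is done.

```bash
mkdir -p pics; ls; python3 - <<'E'
from workcell import bot
import cv2,numpy as np
o=bot.get_obs();print(o)
a=bot.camera("scene");b=bot.camera("top")
for n,i in(("scene",a),("top",b)):cv2.imwrite(f"pics/{n}0.png",i[:,:,::-1]);c=bot.calibration(n);print(n,{k:(np.round(v,4).tolist()) for k,v in c.items()})
E
```

```text
pics
{'time': 0.0, 'q': array([ 6.99567863e+01,  5.01228293e+00,  1.00340775e+01,  9.50993822e+01,
       -1.05678778e-03,  9.00003439e+01]), 'qd': array([-0.00089272, -0.05492283, -0.02105357,  0.00725704,  0.00066618,
       -0.04987221]), 'joint_efforts': array([-1.43947542e-03, -5.20391572e+01,  4.64800751e+01,  1.67046511e-02,
        8.17470618e-05,  1.26909887e-05]), 'ee_pos': array([0.18842731, 0.51647205, 0.23056835]), 'tcp_rot': array([-1.79922412e+02,  1.05725250e-03,  1.59956444e+02]), 'wrist_force': array([0.40215846, 0.53866294, 0.3002431 ]), 'torque': array([-0.01885664, -0.02746302, -0.00065165]), 'grasp_force': 0.0, 'opening': 0.08544283477587283}
scene {'vfov': 53.2129, 'cx': 316.6603, 'cy': 236.9027, 'k1': -0.0522, 'camera_from_world': [[-0.3342, 0.9425, -0.0045, 0.158], [0.6428, 0.2245, -0.7324, -0.2118], [-0.6893, -0.2477, -0.6808, 1.2668], [0.0, 0.0, 0.0, 1.0]]}
top {'vfov': 57.6216, 'cx': 323.7202, 'cy': 242.5606, 'k1': -0.0367, 'camera_from_world': [[-0.0034, -0.9999, 0.0118, -0.0047], [-0.9955, 0.0023, -0.0944, 0.4683], [0.0943, -0.012, -0.9955, 0.9829], [0.0, 0.0, 0.0, 1.0]]}
```

View pics/scene0.png

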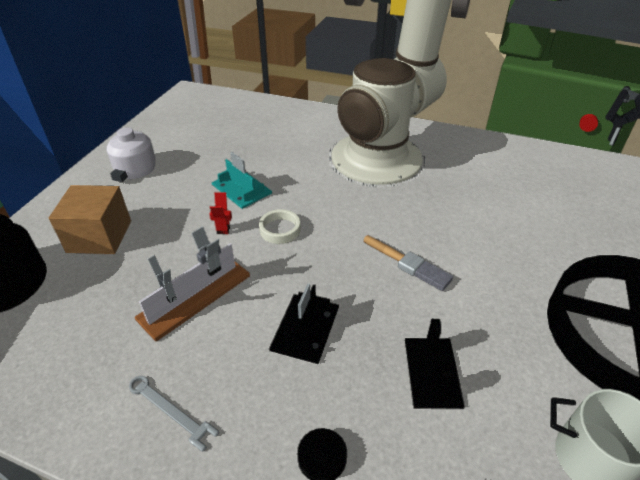

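View pics/top0.png

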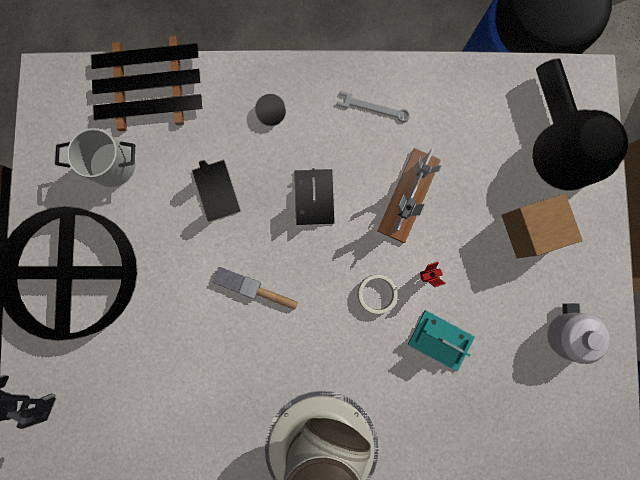

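The scene view shows the rail with the clips at about (165,280) and (207,255), and the tabbed black bracket at (308,320). In the top view the rail is at (410,195) and the bracket at (314,197), with its tab at (314,185). The red clip and the turquoise bracket are decoys. Next I'll enlarge both areas.

```bash
python3 - <<'E'
import cv2,numpy as np
t=cv2.imread("pics/top0.png");s=cv2.imread("pics/scene0.png")
a=cv2.resize(t[140:250,290:450],(800,550),interpolation=cv2.INTER_CUBIC)
b=cv2.resize(s[220:370,130:350],(800,545),interpolation=cv2.INTER_CUBIC)
cv2.imwrite("pics/a.png",a);cv2.imwrite("pics/b.png",b)
E
```

```text
(no output)
```

View pics/a.png

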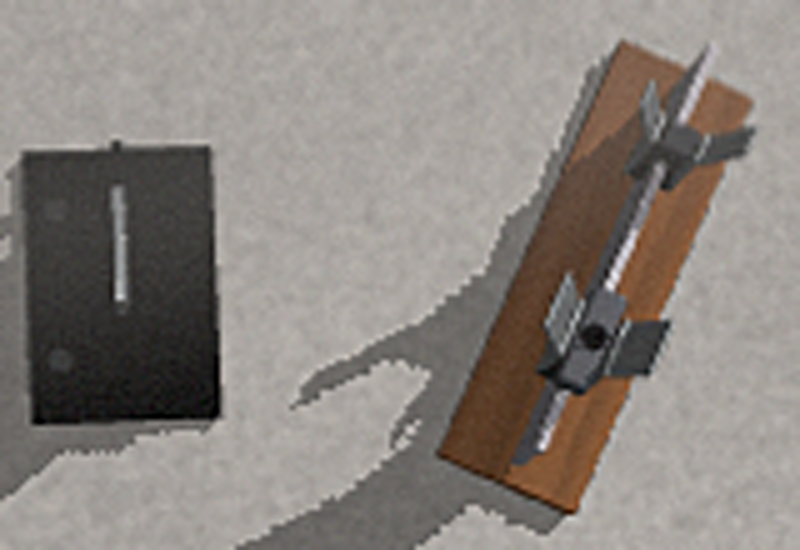

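View pics/b.png

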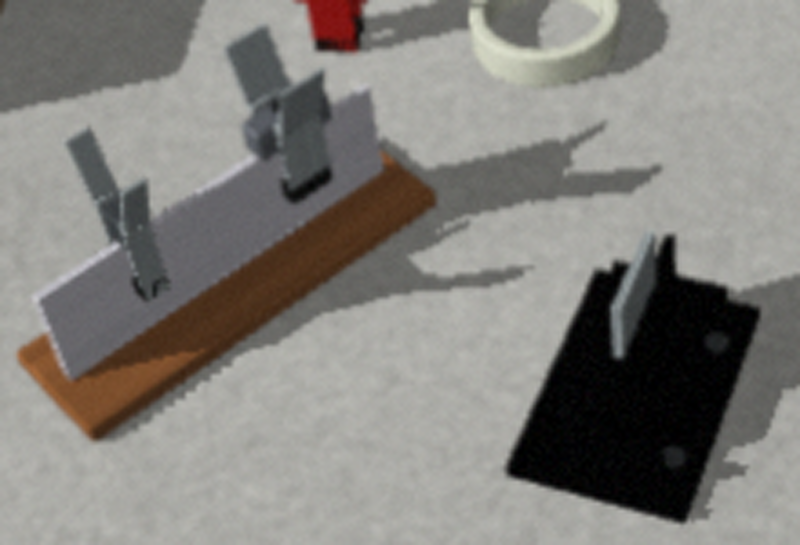

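```bash
cat >h.py <<'E'
from workcell import bot
import cv2,numpy as np
def ray(cal,p):
    c=cal; f=240/np.tan(np.radians(c["vfov"]/2))
    d=(np.array(p,float)-[c["cx"],c["cy"]])/f
    u=d.copy()
    for _ in range(20): u=d/(1+c["k1"]*(u@u))
    M=np.array(c["camera_from_world"]); R,t=M[:3,:3],M[:3,3]
    v=R.T@np.array([u[0],u[1],1]); return -R.T@t, v/np.linalg.norm(v)
def onz(cal,p,z):
    o,v=ray(cal,p); return o+v*(z-o[2])/v[2]
def tri(*cp):
    A=0;b=0;L=[ray(*x) for x in cp]
    for o,v in L: P=np.eye(3)-np.outer(v,v);A=A+P;b=b+P@o
    x=np.linalg.solve(A,b); return x,[float(np.linalg.norm((np.eye(3)-np.outer(v,v))@(x-o))) for o,v in L]
def proj(cal,X):
    c=cal; f=240/np.tan(np.radians(c["vfov"]/2));M=np.array(c["camera_from_world"]);q=M[:3,:3]@X+M[:3,3]
    u=q[:2]/q[2];return u*(1+c["k1"]*(u@u))*f+[c["cx"],c["cy"]]
E
python3 - <<'E'
from h import *
np.set_printoptions(precision=4,suppress=True)
T=bot.calibration("top");S=bot.calibration("scene");W=bot.calibration("wrist")
a=lambda x,y:((x+.5)/5-.5+290,(y+.5)/5-.5+140)
k=220/800;b=lambda x,y:(x*k+130,y*k+220)
print("railfar",tri((T,a(710,45)),(S,b(38,298))))
print("railnear",tri((T,a(543,450)),(S,b(370,92))))
print("handleR",tri((T,a(662,349)),(S,b(248,36.5))))
z=tri((T,a(662,349)),(S,b(248,36.5)))[0][2]
for zz in(z,.16,.165): print("near handle scene",zz,onz(S,b(304,88),zz), "L top",onz(T,a(558,310),zz),"R",onz(T,a(662,349),zz))
print("tab ends",onz(T,a(118,185),.095),onz(T,a(121,300),.095), "scene",onz(S,b(652,235),.095),onz(S,b(614,310),.095))
E=bot.get_obs();print(E["ee_pos"]);M=W["camera_from_world"];print(W, -M[:3,:3].T@M[:3,3])
E
```

```text
railfar (array([ 0.6743, -0.248 ,  0.0749]), [0.00017685342671477848, 0.00017685342671473745])
railnear (array([ 0.4916, -0.1686,  0.0688]), [0.001642345536806025, 0.0016423455368060245])
handleR (array([ 0.5271, -0.2096,  0.1265]), [0.0006853584210596704, 0.0006853584210596284])
near handle scene 0.1264712104451381 [ 0.5509 -0.1642  0.1265] L top [ 0.5439 -0.167   0.1265] R [ 0.5274 -0.2102  0.1265]
near handle scene 0.16 [ 0.5804 -0.1425  0.16  ] L top [ 0.5376 -0.1605  0.16  ] R [ 0.5217 -0.2022  0.16  ]
near handle scene 0.165 [ 0.5848 -0.1393  0.165 ] L top [ 0.5366 -0.1595  0.165 ] R [ 0.5208 -0.2009  0.165 ]
tab ends [0.605  0.0172 0.095 ] [0.5544 0.0159 0.095 ] scene [0.5577 0.0173 0.095 ] [0.6053 0.0167 0.095 ]
[0.1884 0.5165 0.2306]
{'vfov': 58.01548628475131, 'cx': 321.0465849008088, 'cy': 240.55235637045726, 'k1': -0.10837982475863828, 'camera_from_world': array([[ 0.342 ,  0.9397, -0.0003, -0.5504],
       [ 0.8889, -0.3234,  0.3244, -0.0429],
       [ 0.3047, -0.1112, -0.9459,  0.381 ],
       [ 0.    ,  0.    ,  0.    ,  1.    ]])} [0.1102 0.5457 0.3741]
```

```bash
python3 -m crank '[{"gripper":85,"travel":[-30,-28,0],"twist":[0,0,0]},{"gripper":85,"travel":[-45,-43,0],"twist":[0,0,0]},{"gripper":85,"travel":[-45,-43,0],"twist":[0,0,0]},{"gripper":85,"travel":[-45,-43,0],"twist":[0,0,0]},{"gripper":85,"travel":[-45,-43,0],"twist":[0,0,0]},{"gripper":85,"travel":[-45,-43,0],"twist":[0,0,0]},{"gripper":85,"travel":[-45,-43,0],"twist":[0,0,0]},{"gripper":85,"travel":[-45,-43,0],"twist":[0,0,0]},{"gripper":85,"travel":[-45,-43,0],"twist":[0,0,0]},{"gripper":85,"travel":[-45,-43,0],"twist":[0,0,0]},{"gripper":85,"travel":[-45,-43,0],"twist":[0,0,0]},{"gripper":85,"travel":[-45,-43,0],"twist":[0,0,0]}]'
python3 -m crank '[{"gripper":85,"travel":[-25,-24,0],"twist":[0,0,0.06]},{"gripper":85,"travel":[-10,-10,0],"twist":[0,0,0]},{"gripper":85,"travel":[0,0,0],"twist":[0,0,0]}]'
python3 - <<'E'
from h import *
c=bot.calibration("wrist");i=bot.camera("wrist");cv2.imwrite("pics/w1.png",i[:,:,::-1])
import pickle;pickle.dump(c,open("w1.pkl","wb"));o=bot.get_obs();print(o["time"],o["ee_pos"],o["tcp_rot"],o["q"])
E
```

```text
time: 1.6
ee_pos: [0.5105, -0.136, 0.2311]
tcp_rot: [180.0, -0.0, 159.9]
wrist_force: [0.4, 1.0, 1.0]
opening: 0.0852
grasp_force: 0.0
time: 1.98
ee_pos: [0.5303, -0.1783, 0.2308]
tcp_rot: [180.0, -0.1, 156.5]
wrist_force: [-0.7, 0.5, 0.4]
opening: 0.085
grasp_force: 0.0
2.025 [ 0.53013172 -0.17752982  0.23118857] [ 1.79990846e+02 -3.96873518e-02  1.56571307e+02] [-1.85209811e+01  6.28017467e+00  1.14732481e+01  9.52318321e+01
  1.25157574e-02  4.90771125e+00]
```

View pics/w1.png

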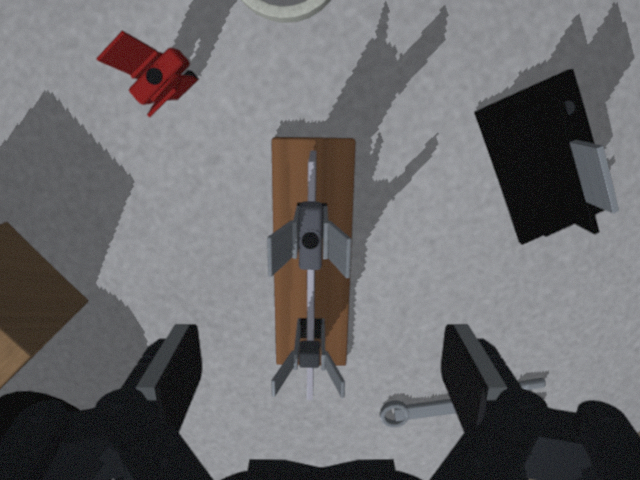

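The wrist view shows the rail almost aligned with the tool's x axis, along u≈311. The sensor clip's handle tops are at about (269,256) and (351,258), with the block's hole at (310,240). The bracket is at the right, its tab around (595,175).

```bash
python3 - <<'E'
from h import *;import pickle
np.set_printoptions(precision=4,suppress=True)
c=pickle.load(open("w1.pkl","rb"))
L=onz(c,(269,256),.1265);R=onz(c,(351,258),.1265);print(L,R,np.linalg.norm(L-R),(L+R)/2)
a=onz(c,(312,152),.075);b=onz(c,(310.5,396),.075);d=a-b;print(a,b,np.degrees(np.arctan2(d[1],d[0])))
T=bot.calibration("top");h=(593.5/5-.5+290,336.5/5-.5+140)
print("hole",tri((c,(310,240)),(T,h)))
ty=np.array([np.sin(np.radians(156.5)),-np.cos(np.radians(156.5))]);tx=np.array([np.cos(np.radians(156.5)),np.sin(np.radians(156.5))])
o=bot.get_obs();e=((L+R)/2-o["ee_pos"])[:2];print("travel xy mm",e@tx*1000,e@ty*1000, "hole rel",(tri((c,(310,240)),(T,h))[0]-o["ee_pos"])[:2]@np.c_[tx,ty]*1000)
for q in((575,141),(603,141),(615,210)):print(onz(c,q,.095))
E
```

```text
[ 0.5283 -0.2113  0.1265] [ 0.5495 -0.1657  0.1265] 0.05034603745224522 [ 0.5389 -0.1885  0.1265]
[ 0.4866 -0.1652  0.075 ] [ 0.6721 -0.2485  0.075 ] 155.80726084857827
hole (array([ 0.5396, -0.1894,  0.0902]), [0.00043668444545547417, 0.00043668444545542413])
travel xy mm -12.408815761190285 -6.56090450572178 hole rel [-13.3849  -7.1136]
[ 0.5447 -0.0004  0.095 ]
[0.5522 0.0187 0.095 ]
[0.6033 0.0171 0.095 ]
```

```bash
python3 -m crank '[{"gripper":85,"travel":[-13,-7,20],"twist":[0,0,0.01]},{"gripper":85,"travel":[0,0,40],"twist":[0,0,0]},{"gripper":85,"travel":[0,0,40],"twist":[0,0,0]},{"gripper":70,"travel":[0,0,25],"twist":[0,0,0]},{"gripper":60,"travel":[0,0,12],"twist":[0,0,0]},{"gripper":60,"travel":[0,0,0],"twist":[0,0,0]},{"gripper":60,"travel":[0,0,0],"twist":[0,0,0]}]' 30
python3 - <<'E'
from h import *
i=bot.camera("wrist");cv2.imwrite("pics/w2.png",i[:,:,::-1]);o=bot.get_obs();print(o["ee_pos"],o["tcp_rot"])
E
```

```text
time: 2.9
ee_pos: [0.5402, -0.1898, 0.0954]
tcp_rot: [180.0, 0.1, 156.0]
wrist_force: [0.7, -0.3, 0.1]
opening: 0.0599
grasp_force: 0.0
[ 0.5402554  -0.18991768  0.09555021] [1.79992052e+02 1.14983180e-01 1.55956636e+02]
```

View pics/w2.png

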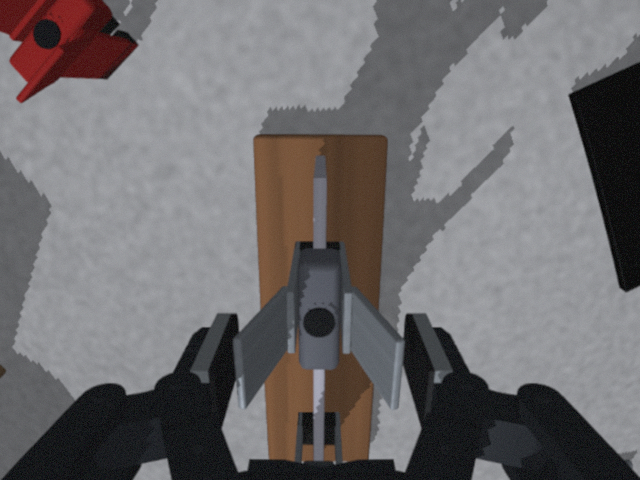

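The handles sit centred between the pads. I'll squeeze now.

```bash
python3 -m crank '[{"gripper":45,"travel":[0,0,0],"twist":[0,0,0]},{"gripper":35,"travel":[0,0,0],"twist":[0,0,0]},{"gripper":25,"travel":[0,0,0],"twist":[0,0,0]},{"gripper":15,"travel":[0,0,0],"twist":[0,0,0]},{"gripper":15,"travel":[0,0,0],"twist":[0,0,0]},{"gripper":15,"travel":[0,0,0],"twist":[0,0,0]},{"gripper":15,"travel":[0,0,0],"twist":[0,0,0]}]' 30
```

```text
time: 3.82
ee_pos: [0.542, -0.189, 0.0983]
tcp_rot: [179.8, 0.4, 156.0]
wrist_force: [0.8, 7.3, 18.7]
opening: 0.0227
grasp_force: 29.6
```

```bash
python3 -m crank '[{"gripper":15,"travel":[0,0,-6],"twist":[0,0,0]},{"gripper":15,"travel":[0,0,-10],"twist":[0,0,0]},{"gripper":15,"travel":[0,0,-20],"twist":[0,0,0]},{"gripper":15,"travel":[0,0,-25],"twist":[0,0,0]},{"gripper":15,"travel":[0,0,-30],"twist":[0,0,0]},{"gripper":15,"travel":[0,0,-30],"twist":[0,0,0]},{"gripper":15,"travel":[0,0,-15],"twist":[0,0,0]},{"gripper":15,"travel":[0,0,0],"twist":[0,0,0]},{"gripper":15,"travel":[0,0,0],"twist":[0,0,0]}]' 30
python3 - <<'E'
from h import *
i=bot.camera("wrist");j=bot.camera("scene")
v=np.hstack([cv2.resize(i[100:480,120:520],(420,400)),cv2.resize(j[150:380,130:350],(380,400))])
cv2.imwrite("pics/w3.png",v[:,:,::-1]);cv2.imwrite("pics/w3w.png",i[:,:,::-1]);cv2.imwrite("pics/w3s.png",j[:,:,::-1]);o=bot.get_obs();print(o["ee_pos"],o["tcp_rot"])
E
```

```text
time: 4.95
ee_pos: [0.5393, -0.1897, 0.2289]
tcp_rot: [-180.0, -0.1, 155.9]
wrist_force: [0.6, 0.2, -1.5]
opening: 0.022
grasp_force: 29.5
[ 0.539206   -0.18963286  0.2289219 ] [-1.79990181e+02 -1.17063145e-01  1.55949271e+02]
```

View pics/w3.png

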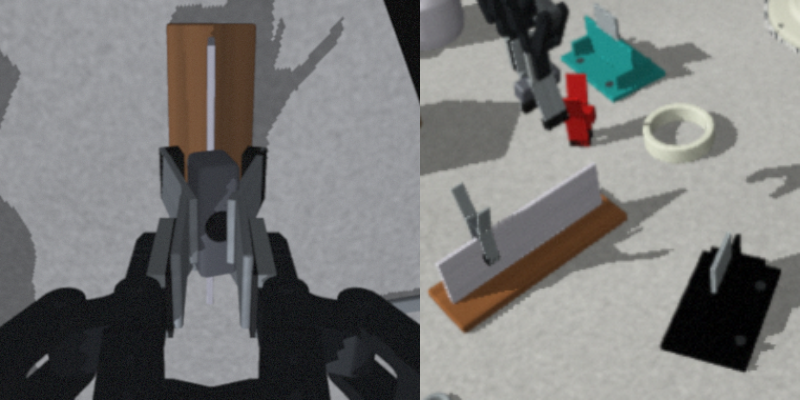

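The clip is held open and clear of the rail, and the plain clip hasn't moved. Next I'll carry it over the tab.

```bash
python3 -m crank '[{"gripper":15,"travel":[3.8,15,0],"twist":[0,0,0]},{"gripper":15,"travel":[8,35,0],"twist":[0,0,0]},{"gripper":15,"travel":[9,40,0],"twist":[0,0,0]},{"gripper":15,"travel":[9,40,0],"twist":[0,0,0]},{"gripper":15,"travel":[9,40,0],"twist":[0,0,0]},{"gripper":15,"travel":[6,25,0],"twist":[0,0,0]},{"gripper":15,"travel":[2,10,0],"twist":[0,0,-0.09]},{"gripper":15,"travel":[0,0,0],"twist":[0,0,-0.12]},{"gripper":15,"travel":[0,0,0],"twist":[0,0,-0.12]},{"gripper":15,"travel":[0,0,0],"twist":[0,0,-0.117]},{"gripper":15,"travel":[0,0,0],"twist":[0,0,0]},{"gripper":15,"travel":[0,0,0],"twist":[0,0,0]}]' 30
python3 - <<'E'
from h import *
o=bot.get_obs();print(o["ee_pos"],o["tcp_rot"])
i=bot.camera("wrist");j=bot.camera("scene");c=bot.calibration("wrist")
for q in((.555,.0161,.095),(.605,.0175,.095)):print(proj(c,np.array(q)))
v=np.hstack([cv2.resize(i[100:480,120:520],(420,400)),cv2.resize(j[200:380,220:390],(378,400),interpolation=cv2.INTER_CUBIC)])
cv2.imwrite("pics/w4.png",v[:,:,::-1])
E
```

```text
time: 6.55
ee_pos: [0.5803, 0.017, 0.2301]
tcp_rot: [180.0, -0.0, -178.6]
wrist_force: [0.1, -0.7, -0.6]
opening: 0.0226
grasp_force: 29.5
[0.58026569 0.01699218 0.23013206] [ 1.79995576e+02 -1.50015406e-02 -1.78565355e+02]
[320.0106678  186.00102679]
[320.17604009 257.44742278]
```

View pics/w4.png

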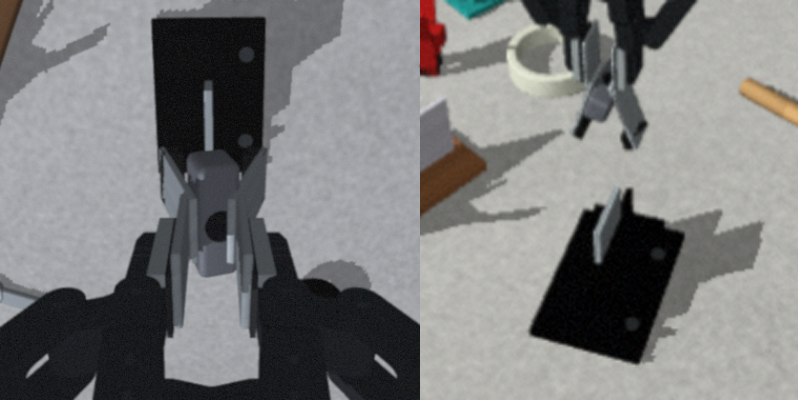

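Predicted and seen tab positions agree to about 2 px. The near end is seen at (318,185) against (320,186) predicted, so I'll shift y by −1.5 mm and descend. The pads should stop just above the painted plate.

```bash
python3 -m crank '[{"gripper":15,"travel":[0,-1.5,10],"twist":[0,0,0]},{"gripper":15,"travel":[0,0,25],"twist":[0,0,0]},{"gripper":15,"travel":[0,0,25],"twist":[0,0,0]},{"gripper":15,"travel":[0,0,20],"twist":[0,0,0]},{"gripper":15,"travel":[0,0,12],"twist":[0,0,0]},{"gripper":15,"travel":[0,0,10],"twist":[0,0,0]},{"gripper":15,"travel":[0,0,6],"twist":[0,0,0]},{"gripper":15,"travel":[0,0,0],"twist":[0,0,0]},{"gripper":15,"travel":[0,0,0],"twist":[0,0,0]}]' 30
python3 - <<'E'
from h import *
o=bot.get_obs();print(o["ee_pos"],o["tcp_rot"],o["wrist_force"])
i=bot.camera("wrist");j=bot.camera("scene")
v=np.hstack([cv2.resize(i[100:480,120:520],(420,400)),cv2.resize(j[230:370,255:387],(378,400),interpolation=cv2.INTER_CUBIC)])
cv2.imwrite("pics/w5.png",v[:,:,::-1])
E
```

```text
time: 7.78
ee_pos: [0.5807, 0.015, 0.1229]
tcp_rot: [-180.0, 0.0, -178.4]
wrist_force: [0.8, -0.3, -1.0]
opening: 0.0223
grasp_force: 29.5
[0.58069716 0.01504094 0.12285641] [-1.79999681e+02  4.65898378e-02 -1.78440781e+02] [ 0.83917029 -0.34661095 -0.9664017 ]
```

View pics/w5.png

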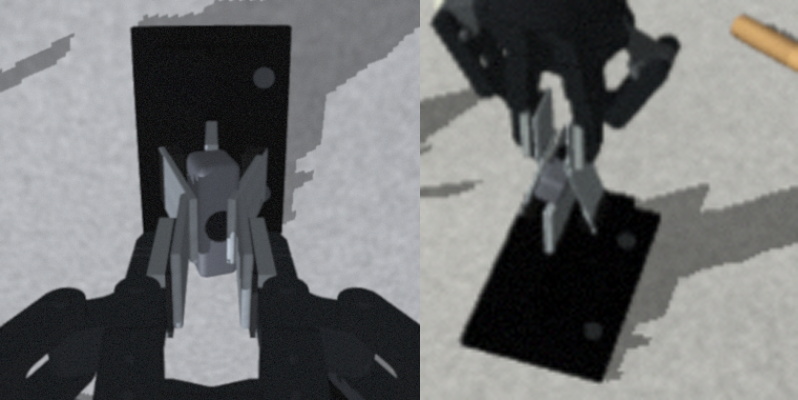

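The tab lies between the open jaws, centred, with no contact force. Releasing now.

```bash
python3 -m crank '[{"gripper":30,"travel":[0,0,0],"twist":[0,0,0]},{"gripper":38,"travel":[0,0,0],"twist":[0,0,0]},{"gripper":46,"travel":[0,0,0],"twist":[0,0,0]},{"gripper":54,"travel":[0,0,0],"twist":[0,0,0]},{"gripper":65,"travel":[0,0,0],"twist":[0,0,0]},{"gripper":78,"travel":[0,0,0],"twist":[0,0,0]},{"gripper":78,"travel":[0,0,0],"twist":[0,0,0]}]' 30
python3 -m crank '[{"gripper":78,"travel":[0,0,-8],"twist":[0,0,0]},{"gripper":78,"travel":[0,0,-25],"twist":[0,0,0]},{"gripper":78,"travel":[0,0,-40],"twist":[0,0,0]},{"gripper":78,"travel":[0,0,-40],"twist":[0,0,0]},{"gripper":78,"travel":[30,0,-20],"twist":[0,0,0]},{"gripper":78,"travel":[40,0,0],"twist":[0,0,0]},{"gripper":78,"travel":[40,0,0],"twist":[0,0,0]},{"gripper":78,"travel":[30,0,0],"twist":[0,0,0]},{"gripper":78,"travel":[0,0,0],"twist":[0,0,0]},{"gripper":78,"travel":[0,0,0],"twist":[0,0,0]}]'
python3 - <<'E'
from h import *
i=bot.camera("top");j=bot.camera("scene")
v=np.hstack([cv2.resize(i[140:250,290:400],(400,400),interpolation=cv2.INTER_CUBIC),cv2.resize(j[230:370,247:387],(400,400),interpolation=cv2.INTER_CUBIC)])
cv2.imwrite("pics/w6.png",v[:,:,::-1])
E
```

```text
time: 8.75
ee_pos: [0.5805, 0.015, 0.1223]
tcp_rot: [-180.0, 0.0, -178.4]
wrist_force: [0.1, -0.1, 0.7]
opening: 0.0782
grasp_force: 0.0
time: 10.0
ee_pos: [0.4411, 0.0112, 0.2557]
tcp_rot: [-180.0, 0.1, -178.4]
wrist_force: [0.1, -0.4, -0.1]
opening: 0.0777
grasp_force: 0.0
```

View pics/w6.png

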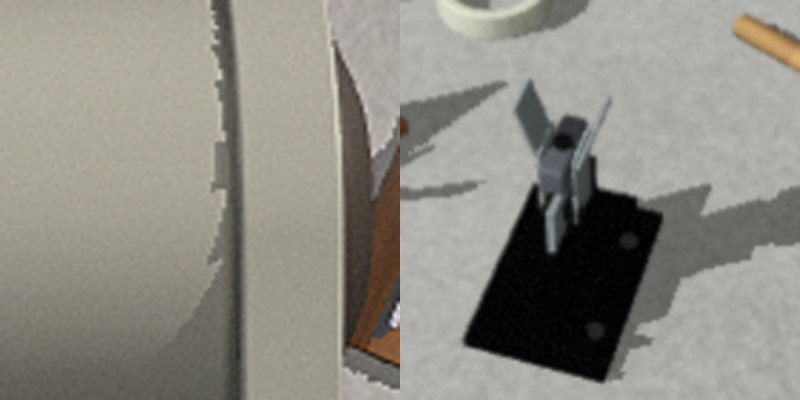

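The clip stands upright on the tab. In this crop the handle tops are at about (524,87) and (606,101). I'll work out its height numerically.

```bash
python3 - <<'E'
from h import *
np.set_printoptions(precision=4,suppress=True)
S=bot.calibration("scene")
g=lambda x,y:((x-400+.5)/(400/140)-.5+247,(y+.5)/(400/140)-.5+230)
def onx(p,x):
    o,v=ray(S,p);return o+v*(x-o[0])/v[0]
for p in((524,87),(606,101),(565,142)):print(onx(g(*p),.58))
# hole triangulation across a new wrist view is possible; predicted pixels for the block-top hole at heights
for q in((.605,.016,.095),(.555,.016,.095),(.58,.016,.11),(.58,.016,.115),(.58,.016,.12)):
    u=proj(S,np.array(q));print(q,((u[0]-247+.5)*400/140+400-.5,(u[1]-230+.5)*400/140-.5))
c=bot.calibration("wrist")
for z in(.105,.11,.115,.12,.125):print(z,proj(c,np.array((.58,.016,z))))
i=bot.camera("wrist");cv2.imwrite("pics/w7.png",i[:,:,::-1])
g=cv2.cvtColor(i,cv2.COLOR_RGB2GRAY)
print(g[200:480:8,260:384:6])
E
```

```text
[ 0.58   -0.0055  0.1683]
[0.58   0.0423 0.1737]
[0.58   0.0177 0.1317]
(0.605, 0.016, 0.095) (np.float64(548.2023171323791), np.float64(215.19128957422257))
(0.555, 0.016, 0.095) (np.float64(578.3927492897241), np.float64(153.17157090470073))
(0.58, 0.016, 0.11) (np.float64(563.0248744370858), np.float64(166.5916920178185))
(0.58, 0.016, 0.115) (np.float64(562.8240387039557), np.float64(160.84691070055283))
(0.58, 0.016, 0.12) (np.float64(562.6215045280865), np.float64(155.05129049394736))
0.105 [321.2846 380.9518]
0.11 [321.2908 384.7901]
0.115 [321.2971 388.7267]
0.12 [321.3036 392.7651]
0.125 [321.3102 396.909 ]
[[163 159 158 158 161 158 159 161 161 167 155 160 155 162 157 159 155 152
  160 162 158]
 [159 164 164 159 158 160 154 156 162 158 158 160 162 161 164 151 159 159
  164 162 153]
 [161 158 166 161 162 155 155 160 157 167 167 160 148 151 167 160 154 157
  160 158 156]
 [165 161 161 159 156 157 156 163 153 147 158 158 153 153 162 157 163 165
  163 158 165]
 [159 162 163 165 159 156 163 159 153 157 156 159 154 153 160 159 156 153
  168 112 103]
 [163 167 158 161 158 160 152 1
[... 1939 characters left out ...]
6 163 154  69  67 102 157  98  94  91 149 164 122 124 134 154
  162 159 157]
 [161 158 163 161 160  70  69 158 164 169 156 156 157 159 147 121 133 159
  153 162 158]
 [163 158 162 163 155  71 161 159 160 154 162 162 156 161 160 125 118 157
  154 164 160]
 [160 163 163 159 160 104 154 167 153 155 161 161 163 158 157 158 119 153
  164 164 158]
 [168 158 159 164 166 161 158 160 157 161 162 159 163 155 153 159 160 156
  152 161 156]
 [152 159 163 159 166 155 163 162 157 156 167 165 159 160 158 163 157 158
  158 156 136]
 [ 26  26  14  27  20  29  20  39 117 157 158 161 142  67  24  24  27  28
   21  24  29]
 [ 27  18  21  24  25  17  15  17  23  21  13  28  20  30  23  25  28  29
   30  23  23]]
```

```bash
python3 - <<'E'
from h import *
np.set_printoptions(precision=4,suppress=True)
W=bot.calibration("wrist");S=bot.calibration("scene");T=bot.calibration("top")
w=cv2.cvtColor(bot.camera("wrist"),cv2.COLOR_RGB2GRAY);s=cv2.cvtColor(bot.camera("scene"),cv2.COLOR_RGB2GRAY)
def cent(g,u0,u1,v0,v1,t):
    m=(g[v0:v1,u0:u1]<t).astype(np.uint8);n,l,st,c=cv2.connectedComponentsWithStats(m)
    return [(c[k]+[u0,v0],st[k]) for k in range(1,n) if st[k][4]>4]
print("w");[print(*x) for x in cent(w,308,338,382,410,38)]
print("s");[print(*x) for x in cent(s,297,312,272,286,45)]
print(s[258:326,284:326:2])
E
```

```text
w
[321.0288 397.5324] [  6  10  15  12 139]
s
[303.7179 278.8718] [ 3  4  8  7 39]
[[167 177 171 ... 172 173 177]
 [141 176 172 ... 172 173 174]
 [154 179 174 ... 171 176 174]
 ...
 [ 11  10   7 ...   1   4  12]
 [  6   0   5 ...   3   3   6]
 [  7   4   2 ...   2   0   0]]
```

```bash
python3 - <<'E'
from h import *;import pickle
np.set_printoptions(precision=4,suppress=True)
W=bot.calibration("wrist");S=bot.calibration("scene");T=bot.calibration("top")
print("now",tri((W,(321,397.5)),(S,(303.72,278.87))))
c=pickle.load(open("w1.pkl","rb"));g=cv2.imread("pics/w1.png",0);t=cv2.imread("pics/top0.png",0)
def cent(g,u0,u1,v0,v1,t):
    m=(g[v0:v1,u0:u1]<t).astype(np.uint8);n,l,st,ce=cv2.connectedComponentsWithStats(m);k=1+st[1:,4].argmax();return ce[k]+[u0,v0],st[k]
a=cent(g,298,324,228,254,45);b=cent(t,402,415,202,213,50);print(a,b)
print("before",tri((c,a[0]),(T,b[0])))
for z in (.09,.095):print(onz(c,a[0],z),onz(T,b[0],z))
for z in (.12,.125,.13):print(onz(W,(321,397.5),z),onz(S,(303.72,278.87),z))
E
```

```text
now (array([0.5769, 0.0155, 0.1288]), [0.00019629272352551734, 0.00019629272352548704])
(array([309.9476, 240.1857]), array([  4,   5,  17,  16, 210], dtype=int32)) (array([408.4783, 206.913 ]), array([ 4,  3,  7,  5, 23], dtype=int32))
before (array([ 0.5385, -0.189 ,  0.0942]), [0.0002715760114004985, 0.0002715760114005405])
[ 0.5399 -0.1899  0.09  ] [ 0.5392 -0.1896  0.09  ]
[ 0.5384 -0.1891  0.095 ] [ 0.5383 -0.1886  0.095 ]
[0.584  0.0159 0.12  ] [0.5695 0.0123 0.12  ]
[0.58   0.0158 0.125 ] [0.5737 0.014  0.125 ]
[0.5759 0.0156 0.13  ] [0.5779 0.0157 0.13  ]
```

The clip grips, but it sits about 14 mm above fully down: the pads swing back as they open and dragged it up. I'll re-grasp, lower it, and move down while releasing.

```bash
python3 -m crank '[{"gripper":85,"travel":[-20,0.5,0],"twist":[0,0,0]},{"gripper":85,"travel":[-40,0,0],"twist":[0,0,0]},{"gripper":85,"travel":[-40,0,0],"twist":[0,0,0]},{"gripper":85,"travel":[-26,0,0],"twist":[0,0,0]},{"gripper":85,"travel":[-12,0,0],"twist":[0,0,0]},{"gripper":85,"travel":[0,0,20],"twist":[0,0,0]},{"gripper":85,"travel":[0,0,40],"twist":[0,0,0]},{"gripper":80,"travel":[0,0,36],"twist":[0,0,0]},{"gripper":70,"travel":[0,0,20],"twist":[0,0,0]},{"gripper":60,"travel":[0,0,10],"twist":[0,0,0]},{"gripper":60,"travel":[0,0,0],"twist":[0,0,0]},{"gripper":60,"travel":[0,0,0],"twist":[0,0,0]}]' 30
python3 -m crank '[{"gripper":48,"travel":[0,0,0],"twist":[0,0,0]},{"gripper":38,"travel":[0,0,0],"twist":[0,0,0]},{"gripper":28,"travel":[0,0,0],"twist":[0,0,0]},{"gripper":15,"travel":[0,0,0],"twist":[0,0,0]},{"gripper":15,"travel":[0,0,0],"twist":[0,0,0]},{"gripper":15,"travel":[0,0,0],"twist":[0,0,0]}]' 30
cat >hole.py <<'E'
from h import *
np.set_printoptions(precision=4,suppress=True)
W=bot.calibration("wrist");o=bot.get_obs();w=bot.camera("wrist");g=cv2.cvtColor(w,cv2.COLOR_RGB2GRAY)
m=(g[270:360,295:350]<35).astype(np.uint8);n,l,st,ce=cv2.connectedComponentsWithStats(m)
for k in range(1,n):
    if st[k][4]>60:print(ce[k]+[295,270],st[k])
for z in(.10,.11,.12,.13):print(z,proj(W,np.array((.578,.0155,z))))
print(o["ee_pos"],o["wrist_force"])
E
python3 hole.py
```

```text
time: 11.75
ee_pos: [0.5789, 0.0155, 0.1305]
tcp_rot: [-180.0, 0.1, -178.4]
wrist_force: [-0.3, 0.3, -0.0]
opening: 0.0601
grasp_force: 0.0
time: 12.5
ee_pos: [0.5784, 0.0155, 0.1293]
tcp_rot: [-180.0, -0.0, -178.4]
wrist_force: [-0.9, -0.3, -0.9]
opening: 0.022
grasp_force: 33.4
[325.0641 307.6821] [ 20  25  19  26 390]
0.1 [319.7188 291.2256]
0.11 [319.6621 301.5944]
0.12 [319.5994 313.0806]
0.13 [319.5298 325.8687]
[0.5784 0.0155 0.1293] [-0.8639 -0.2829 -0.923 ]
```

```bash
python3 -m crank '[{"gripper":28,"travel":[0,0,1.5],"twist":[0,0,0]},{"gripper":34,"travel":[0,0,2],"twist":[0,0,0]},{"gripper":40,"travel":[0,0,2.5],"twist":[0,0,0]},{"gripper":46,"travel":[0,0,2.5],"twist":[0,0,0]},{"gripper":52,"travel":[0,0,2],"twist":[0,0,0]},{"gripper":60,"travel":[0,0,0],"twist":[0,0,0]},{"gripper":70,"travel":[0,0,0],"twist":[0,0,0]},{"gripper":70,"travel":[0,0,0],"twist":[0,0,0]}]' 30
python3 hole.py
```

```text
time: 13.55
ee_pos: [0.5785, 0.0154, 0.119]
tcp_rot: [-180.0, 0.0, -178.4]
wrist_force: [-0.7, 0.2, 0.2]
opening: 0.0702
grasp_force: 0.0
[319.3807 319.1275] [ 10  36  31  28 549]
0.1 [319.6541 301.7298]
0.11 [319.5909 313.2522]
0.12 [319.5208 326.083 ]
0.13 [319.4425 340.4491]
[0.5785 0.0154 0.119 ] [-0.7199  0.1708  0.1567]
```

```bash
python3 -m crank '[{"gripper":78,"travel":[0,0,-8],"twist":[0,0,0]},{"gripper":78,"travel":[0,0,-25],"twist":[0,0,0]},{"gripper":78,"travel":[0,0,-40],"twist":[0,0,0]},{"gripper":78,"travel":[0,0,-40],"twist":[0,0,0]},{"gripper":78,"travel":[30,0,-24],"twist":[0,0,0]},{"gripper":78,"travel":[40,0,0],"twist":[0,0,0]},{"gripper":78,"travel":[40,0,0],"twist":[0,0,0]},{"gripper":78,"travel":[28,0,0],"twist":[0,0,0]},{"gripper":78,"travel":[0,0,0],"twist":[0,0,0]},{"gripper":78,"travel":[0,0,0],"twist":[0,0,0]}]'
python3 - <<'E'
from h import *
np.set_printoptions(precision=4,suppress=True)
W=bot.calibration("wrist");S=bot.calibration("scene")
w=cv2.cvtColor(bot.camera("wrist"),cv2.COLOR_RGB2GRAY);sc=bot.camera("scene");s=cv2.cvtColor(sc,cv2.COLOR_RGB2GRAY)
def cent(g,u0,u1,v0,v1,t):
    m=(g[v0:v1,u0:u1]<t).astype(np.uint8);n,l,st,c=cv2.connectedComponentsWithStats(m)
    return [(c[k]+[u0,v0],st[k]) for k in range(1,n) if st[k][4]>8]
a=cent(w,308,338,370,405,38);b=cent(s,295,314,276,296,45)
for x in a:print("w",*x)
for x in b:print("s",*x)
for x in a:
  for y in b:print(tri((W,x[0]),(S,y[0])))
s0=cv2.imread("pics/scene0.png",0)
d=cv2.absdiff(s,s0)
print("plain clip diff",d[250:305,140:185].mean(),"bracket front diff",d[325:362,265:340].mean(),"bg",d[380:440,20:100].mean())
E
```

```text
time: 14.85
ee_pos: [0.441, 0.0117, 0.2562]
tcp_rot: [180.0, 0.1, -178.4]
wrist_force: [1.5, 0.1, 0.2]
opening: 0.0783
grasp_force: 0.0
w [320.4242 386.6818] [  6  11  14  12 132]
s [303.9474 283.1316] [ 5  4  8  7 38]
(array([0.5766, 0.0155, 0.1182]), [0.0002036706172161853, 0.00020367061721611855])
plain clip diff 5.343030303030303 bracket front diff 3.792072072072072 bg 5.979166666666667
```

```bash
python3 -c "
from workcell import bot
print(bot.job_done())"
```

```text
the job is handed in; nothing more can be done
None
```

The job is handed in: the sensor clip grips the middle of the bare steel tab, about 3 mm above fully down and let go, after one re-grasp because the first release left it about 14 mm high; the plain clip and bracket look unmoved in the scene camera.

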